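# Hook a bottle shelf into the slotted bench rack and lock it

## Robot

A 6-joint arm with a two-finger parallel gripper is mounted at the origin on the work surface. World frame = base frame: x ahead of the robot, y to its left, z up, the work surface at z = 0. Lengths are in m, angles in rad, forces in N, time in s.
With the tool pointing down it reaches from about 0.425 to 0.95 m from the base axis. Payload 3.5 kg.
Tool frame: the origin (TCP) lies at the very end of the fingers, on their centre line; the grasp point (between the pads) lies r.grip_depth behind it (r.grip_depth is the distance from the TCP to the grasp point, in m); z points along the fingers, y is the direction in which the jaws open and shut (so a half turn about z gives the same grasp; the last joint's range is limited). The gripper opens to 85 mm and grips with 20 to 120 N. Pads are 22 mm wide; open, the fingers measure 114 mm over their backs; the gripper's body (76 mm by 85 mm) begins 54 mm behind the grasp point. The pads swing forward as they close: fully open they stand 13 mm farther back than shut.
Start: joints at [1.158, 0.286, 1.577, -0, 1.279, -0.15], TCP at [0.175, 0.652, 0.231] pointing down, gripper open.
Joint ranges: [-2.77, 2.77], [-0.9, 2.22], [0.21, 2.48], [-1.53, 4.67], [0.24, 2.81], [-2.84, 2.84]. Speed limits (rad/s): [2.79, 2.79, 3.14, 3.14, 3.14, 3.14].

## Interface

Orientations are given as a rotation vector (axis times angle).
In Python, from bench import r gives the robot as it stands. The module is installed in compiled form; this text tells all that it offers.
- The arm moves only by the tool step_arm, never from a script. Its argument "commands" is one flat list of numbers, 7 for each row, row after row: the shift along the tool's x, y, z in cm, then the turn, a rotation vector about the tool's x, y, z in rad, then the opening, from -1 (shut) to 1 (fully open). In form: [tx, ty, tz, wx, wy, wz, grip, tx, ty, tz, wx, wy, wz, grip, ...]. A call has 1 to 20 rows; each row shifts and turns the commanded pose from where the row before left it, along the tool's axes as they then stand; what a row does not reach is not made up. A row lasts 1/8 s, in which the tool goes at most 62.5 mm and 10.7 degrees, less where a joint would pass 70% of its speed; a pose out of reach is approached as far as the arm can. A call with a gripper value outside its range is refused whole. The fingers move at their own pace and stop on an object; "newtons" is the grip in N (left out, the last holds). Time passes only in rows, so rows that do not move let the fingers close. It gives the time, the measured TCP pose, the force and the opening at its end, in the units of the state.
- r.observe(): the state, without advancing time (a new reading comes with each control period).
- r.capture(name): name is "scene" or "top"; returns a dict with "image" (384x512x3 uint8, red, green, blue), "fx", "fy", "cx", "cy" (pixels), "world_to_cam" (4x4, takes a point from world to camera coordinates). Camera axes: x right, y down, z forward; pixel columns grow to the right and rows downward; lengths in m; the calibration is good to about 2 mm. A picture is of the moment at which its call begins. There is no depth.
- r.finish_job(): hands the job in, once; it reports no verdict.
The state is a dict: "time": time; "joints": joint angles; "dq": joint speeds; "effort": joint torques, N m; "tool_pos": TCP position; "ee_rot": TCP orientation; "wrist_force": force on the tool from outside, world axes, zero at the start; "ft_torque": the same for the moment, N m; "grip_width": finger opening in m.
Only numpy, scipy, OpenCV 4.12 (cv2) and the standard library are available. Lean on these libraries where they do the work, as an engineer would, in place of code of your own. Each camera call takes 0.05 s, during which the arm holds its last target.

## Task

Hook the small bottle shelf into the upper pair of slots of the bench rack, claws right through both uprights, then press it down until it is fully home and the orange spring catch has snapped shut over it. Do it by feel: never force the shelf against the rack (a hand's push of 10 to 20 N is plenty, 45 N damages it). Leave the shelf hanging level on its own, and leave everything else on the bench where it stands.

Things in the scene. Friction and masses are not known exactly. Their poses are not given: they have to be found in the camera images.
- bracket: Loose bottle shelf, 0.3 to 0.5 kg: white steel, blue centre rib. Origin: on its underside, under the rib's middle. +x points to its back (claw side), z up; starts standing flat on the bench. Sizes in mm, its frame: floor x -60..66, y +-69, 4 thick; rims 14 high on sides and front; back plate x 66..72, y +-70, z 0..60. Bottom must be at z 120 in the end.
- rib_top (a point): Middle of the top edge of the shelf's blue rib (shelf x 0, z 60 mm). The rib is the grip, taken from above: 14 mm thick in x, 100 mm long in y (+-50), z 4..60. Gripped at its middle with the fingers in front of it and behind it, the shelf cannot pitch in the hand. 59 mm are free between rib and back plate, and 50 mm in front.
- bracket_back (a point): On the rear face of the back plate, in the middle, level with the underside of the claw arms (shelf x 72, y 0, z 50 mm). Two steel claws at y = +-50 stick out 12 mm (x 72..84), each 4 mm wide in y: arm z 50..60, and a tongue (x 78.5..84) hanging from the arm's end down to z 33. The gap of 6.5 mm between tongue and back plate takes the upright.
- lug (a point): Steel lug in the middle of the back, over which the catch locks: x 72..80.5, y +-12, z 10..16 mm in the shelf's frame; this point is where it meets the back plate.
- rack: Fixed bench rack: dark base plate 12 mm thick (x -30..120, y +-130 mm), two aluminium slotted uprights. Origin: on the bench, in the plane of the uprights' front faces, midway along the base. Front is -x; the shelf's x must point along the rack's +x. Each upright: 4 mm thick (x 0..4), 60 mm wide, top at z 225; slots 100 mm apart in y, centre to centre.
- slot_level (a point): In the plane of the fronts, level with the lower edge of the upper slots (rack z 170), mid base (not mid uprights: see rail). Upper slots 8 mm wide, z 170..203, free behind; lower pair, not wanted, z 80..113. Claws enter with the shelf's underside at z 138..142, go in until the back plate is flush, then down to underside z 120, arms on the slot edges. Let go, it sags 3 degrees.
- rail (a point): Middle of the rail on the base on which the two uprights are clamped together. They stand up to 12 mm to either side (rack y) of the base's middle; this offset is not measured and must be felt for or seen. They do not shift under load. All is rigid: a claw beside its slot stops with the shelf 12 mm short of flush.
- catch (a joint): Orange spring catch midway between the uprights: 0 = out (shut), grows in m as it is pushed back (rack +x), up to 0.008. On the last 17 mm down the lug slides along its slope and pushes it back 3.5 mm: 6 to 14 N of downward push besides its weight. It snaps out over the lug within 1.5 mm of home. Keep hold of the shelf while pressing: pushed down on the rib alone it tends to tip forward and jam in the slots.
- tray: White plastic tray 130 x 130 x 35 mm, a bystander. Origin: centre of underside.
- reagent: Clear bottle, 60 mm wide, 140 high, blue cap, bystander; origin: centre of underside.
- amber: Amber jar, 56 mm wide, 110 high, bystander; origin: centre of underside.
- beaker: Glass beaker, 70 mm wide, 90 high, bystander; origin: centre of underside.
- jar: Small glass jar with a white cap, 48 mm wide, 50 high, in front of the rack, bystander; origin: centre of underside.
- mortar: White ceramic bowl, 90 mm wide, 50 high, bystander; origin: centre of underside.
Things that resemble listed ones, but are neither listed nor needed, are in the scene too. Leave any yellow look-alike of the bracket alone.

How it is judged:
By the outcome, as a careful person would: the job done as asked, in the order asked, and still so for the second after the job is handed in, with the robot touching nothing.
It also fails if it takes over 61 s, if anything falls off the work surface, if the arm or the gripper's body presses on something with over 40 N, if the wrist force passes 120 N, or if a joint passes its speed limit or range.

## Working session

There is one attempt and no reset: what is moved stays moved. The work goes in short steps, Python scripts to look and compute and a tool call to move; the robot and the scene stay as the last step left them, time stands still between calls to the robot, and variables do not carry over. Pictures are saved under pics/ and viewed, and the job is handed in when it is done.

Besides the shell and the picture viewer there is one more tool, called after "Call:" in YAML: its name, and indented under it one key for each argument. step_arm: Moves the arm, as the interface text tells. Its arguments: {"type":"object","properties":{"commands":{"type":"array"},"newtons":{"type":"number"}},"required":["commands"]}

```bash
mkdir -p pics
cat > h.py <<'E'
import numpy as np, cv2
from bench import r
def cap(n,f):
    c=r.capture(n); cv2.imwrite('pics/'+f,c['image'][:,:,::-1]); np.savez('pics/'+f+'.npz',**{k:np.array(v) for k,v in c.items()}); return c
def load(f): return dict(np.load('pics/'+f+'.npz'))
def ray(c,u,v):
    T=np.array(c['world_to_cam']);R=T[:3,:3];t=T[:3,3]
    d=R.T@np.array([(u-c['cx'])/c['fx'],(v-c['cy'])/c['fy'],1.]);return -R.T@t,d/np.linalg.norm(d)
def onz(c,u,v,z):
    o,d=ray(c,u,v);return o+d*(z-o[2])/d[2]
def tri(c1,p1,c2,p2):
    o1,d1=ray(c1,*p1);o2,d2=ray(c2,*p2)
    s=np.linalg.lstsq(np.stack([d1,-d2],1),o2-o1,rcond=None)[0]
    a=o1+s[0]*d1;b=o2+s[1]*d2;return (a+b)/2,np.linalg.norm(a-b)
def proj(c,p):
    T=np.array(c['world_to_cam']);q=T[:3,:3]@np.array(p)+T[:3,3];return float(q[0]/q[2]*c['fx']+c['cx']),float(q[1]/q[2]*c['fy']+c['cy'])
E
python3 - <<'E'
from h import *
np.set_printoptions(precision=4,suppress=True)
for n in('scene','top'):
    c=cap(n,n+'0.png'); print(n,c['fx'],c['cx'],c['cy'],ray(c,256,192)); print(np.array(c['world_to_cam']))
print(r.observe(), r.grip_depth)
E
```

```text
scene 447.2285762686867 260.57121789109755 192.9705064799429 (array([ 1.0258, -0.4027,  1.2614]), array([-0.4244,  0.2908, -0.8575]))
[[ 0.5765  0.8171  0.0037 -0.267 ]
 [ 0.7027 -0.4935 -0.5125 -0.2731]
 [-0.417   0.2981 -0.8587  1.6309]
 [ 0.      0.      0.      1.    ]]
top 353.1062049210083 253.7581740471006 188.31311682428588 (array([ 0.3055, -0.0048,  1.1562]), array([ 0.1375, -0.0199, -0.9903]))
[[ 0.001  -0.9999  0.0138 -0.021 ]
 [-0.989  -0.0031 -0.1478  0.473 ]
 [ 0.1478 -0.0135 -0.9889  1.0982]
 [ 0.      0.      0.      1.    ]]
{'time': 0.1, 'joints': array([ 1.158 ,  0.2871,  1.578 , -0.    ,  1.2786, -0.15  ]), 'dq': array([ 0.0015, -0.0014, -0.0019,  0.0004,  0.0025,  0.0001]), 'effort': array([  0.001 , -40.7297, -29.3699,  -0.0001,   0.0035,   0.    ]), 'tool_pos': array([0.1751, 0.6513, 0.2301]), 'ee_rot': array([-0.4115, -3.1139,  0.0033]), 'wrist_force': array([ 0.8708, -0.0002,  0.5269]), 'ft_torque': array([-0.0045, -0.003 , -0.028 ]), 'grip_width': 0.0853707217534035} 0.0187
```

View pics/scene0.png

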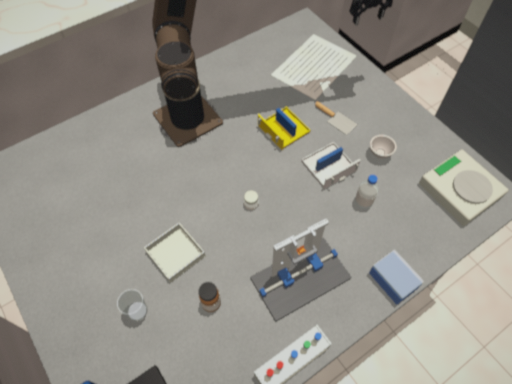

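View pics/top0.png

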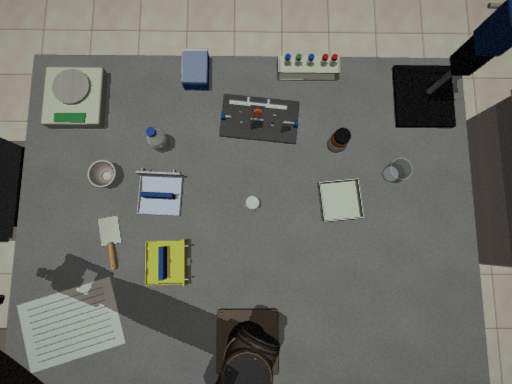

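Run:
```python
import cv2
a=cv2.imread('pics/top0.png');b=cv2.imread('pics/scene0.png')
cv2.imwrite('pics/z1.png',cv2.resize(a[80:155,205:315],None,fx=7,fy=7,interpolation=cv2.INTER_CUBIC))
cv2.imwrite('pics/z2.png',cv2.resize(b[210:320,240:360],None,fx=5.4,fy=5.4,interpolation=cv2.INTER_CUBIC))
cv2.imwrite('pics/z3.png',cv2.resize(a[155:230,115:205],None,fx=7,fy=7,interpolation=cv2.INTER_CUBIC))
cv2.imwrite('pics/z4.png',cv2.resize(b[130:210,290:390],None,fx=7,fy=7,interpolation=cv2.INTER_CUBIC))
```

```text
(no output)
```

View pics/z1.png

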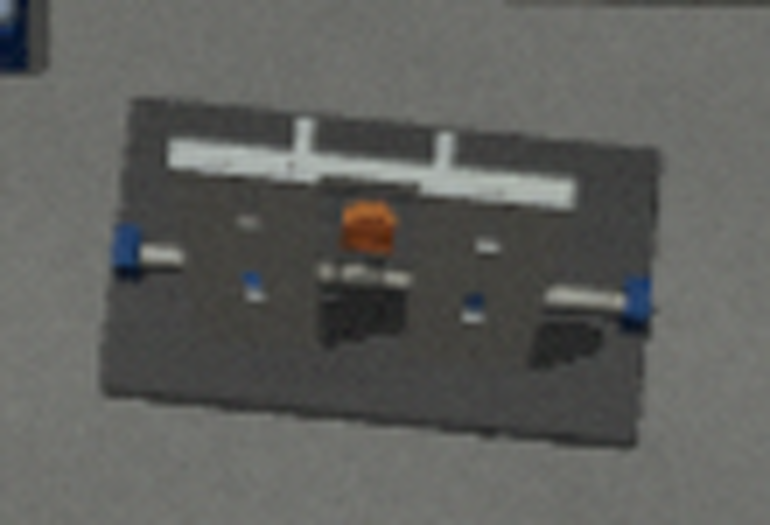

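View pics/z2.png

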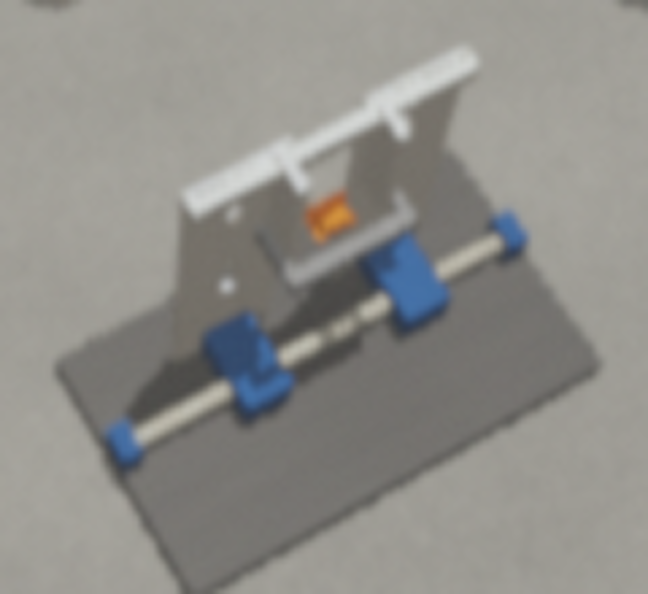

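View pics/z3.png

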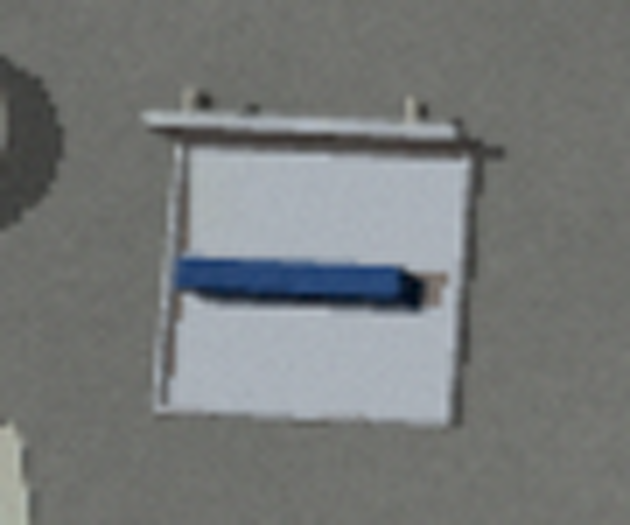

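View pics/z4.png

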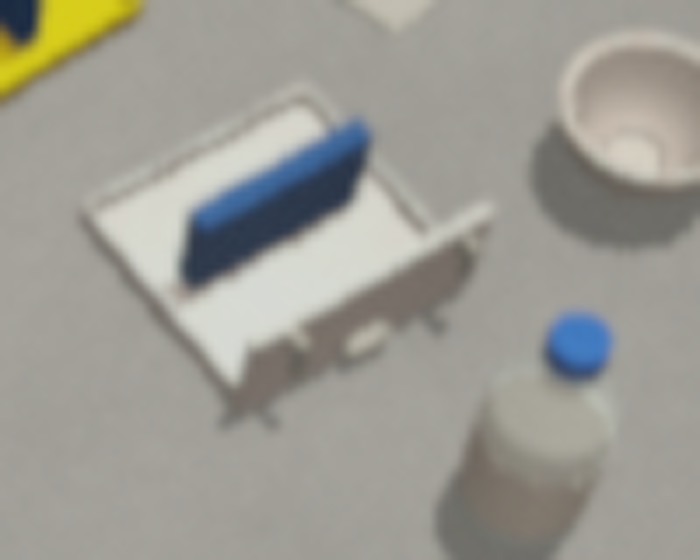

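Run:
```python
from h import *
for f,(x0,x1,y0,y1) in {'top0.png':(130,190,185,205),'scene0.png':(305,350,140,175)}.items():
    im=load(f)['image'].astype(int); 
    R,G,B=[im[...,i] for i in range(3)]
    m=(B-R>25); m[:y0]=0;m[y1:]=0;m[:,:x0]=0;m[:,x1:]=0
    print(f,m.sum(),np.percentile(B[m],[5,25,50,75,95]))
    for y in range(y0,y1):
        row=[f'{B[y,x]:3d}' if m[y,x] else ' . ' for x in range(x0,x1)]
        if m[y].any(): print(y,' '.join(row))
```

```text
top0.png 174 [ 53.   109.25 115.   118.   144.7 ]
191  .   .   .   .   .   .   .   .   .   .   .  146 156 160  .   .   .   .   .   .   .   .   .   .   .   .   .   .   .   .   .   .   .   .   .   .   .   .   .   .   .   .   .   .   .   .   .   .   .   .   .   .   .   .   .   .   .   .   .   . 
192  .   .   .   .   .   .   .   .   .   .  119 111 110 112 113 110 110 116 116 123 128 129 132 131 128 139 144 144 143 144 156 159 161 161 163 160  .   .   .   .   .   .   .   .   .   .   .   .   .   .   .   .   .   .   .   .   .   .   .   . 
193  .   .   .   .   .   .   .   .   .   .  116 114 111 110 115 111 112 117 115 116 117 118 116 115 116 114 115 118 117 115 116 121 118 120 120 118 118 120 122 121 118 116  .   .   .   .   .   .   .   .   .   .   .   .   .   .   .   .   .   . 
194  .   .   .   .   .   .   .   .   .  128 113 110 111 115 115 110 111 113 115 116 118 116 119 118 118 112 115 116 118 117 116 119 119 121 119 118 117 117 121 120 121 105  53  .   .   .   .   .   .   .   .   .   .   .   .   .   .   .   .   . 
195  .   .   .   .   .   .   .   .   .   .  109 104 104 106 104 103 104 11
[... 4230 characters left out ...]
   .   .   .   .   .   76  77  78  76  78  79  .   .   .   .   .   .   .   .   .   .   .   .   .   .   .   .   .   .   .   .   .   .   .   .   .   . 
167  .   .   .   .   .   .   .   .   .   .   .   .   76  76  76  76  77  78  .   .   .   .   .   .   .   .   .   .   .   .   .   .   .   .   .   .   .   .   .   .   .   .   .   .   . 
168  .   .   .   .   .   .   .   .   .   .   .   .   76  76  76  78  .   .   .   .   .   .   .   .   .   .   .   .   .   .   .   .   .   .   .   .   .   .   .   .   .   .   .   .   . 
169  .   .   .   .   .   .   .   .   .   .   .   .   .   79  .   .   .   .   .   .   .   .   .   .   .   .   .   .   .   .   .   .   .   .   .   .   .   .   .   .   .   .   .   .   .
```

```bash
cat >> h.py <<'E'
def blob(c,box,fn):
    x0,x1,y0,y1=box; im=c['image'].astype(int); m=fn(im[...,0],im[...,1],im[...,2]).astype(np.uint8)
    k=np.zeros_like(m);k[y0:y1,x0:x1]=m[y0:y1,x0:x1]
    n,l,s,ce=cv2.connectedComponentsWithStats(k,connectivity=8)
    i=1+np.argmax(s[1:,4]); q=(l==i); 
    ys,xs=np.nonzero(q); P=np.stack([xs,ys],1).astype(float); cen=P.mean(0)
    w,V=np.linalg.eigh(np.cov(P.T)); d=V[:,1]*np.sign(V[0,1]); L=np.sqrt(12*w[1]); W=np.sqrt(12*w[0])
    return dict(n=len(P),c=cen,d=d,L=L,W=W,a=cen-d*L/2,b=cen+d*L/2,mask=q)
E
python3 - <<'E'
from h import *
np.set_printoptions(precision=4,suppress=True)
T=load('top0.png');S=load('scene0.png')
bt=blob(T,(130,190,185,205),lambda R,G,B:(B-R>25)&(B>85))
bs=blob(S,(305,350,140,175),lambda R,G,B:(B-R>25)&(B>115))
for b in(bt,bs): print(b['n'],b['c'],b['L'],b['W'],b['a'],b['b'])
print('rib centre',tri(T,bt['c'],S,bs['c']))
# left in top = +y ; in scene right/up
print(tri(T,bt['a'],S,bs['b']),tri(T,bt['b'],S,bs['a']))
for c,b in((T,bt),(S,bs)):
    A=onz(c,*b['a'],.06);B=onz(c,*b['b'],.06);print('z.06',(A+B)/2,np.linalg.norm(A-B),np.arctan2(*(A-B)[:2]))
for f,(x0,x1,y0,y1) in {'top0.png':(224,292,94,114),'scene0.png':(270,332,215,255)}.items():
    im=load(f)['image'].astype(int).min(2)
    for y in range(y0,y1): print(y,' '.join(f'{v:3d}' if v>110 else ' . ' for v in im[y,x0:x1]))
E
```

```text
147 [155.3673 193.8707] 31.569583092156194 4.577534188829222 [139.5969 193.1973] [171.1378 194.5442]
107 [329.8318 154.2991] 27.974065438089163 3.849404136258846 [317.565  161.0194] [342.0986 147.5787]
rib centre (array([0.4513, 0.2881, 0.0579]), np.float64(0.0005975859444565416))
(array([0.4536, 0.3379, 0.0585]), np.float64(0.0024543972216552264)) (array([0.4491, 0.2384, 0.0577]), np.float64(0.0004096532076606667))
z.06 [0.4508 0.2872 0.06  ] 0.09828545626507218 0.0402452600436187
z.06 [0.4524 0.2877 0.06  ] 0.10141004287485333 -3.097075691227678
94  .   .   .   .   .   .   .   .   .   .   .   .   .   .   .   .   .   .   .   .   .   .   .   .   .   .   .   .   .   .   .   .   .   .   .   .   .   .   .   .   .   .   .   .   .   .   .   .   .   .   .   .   .   .   .   .   .   .   .   .   .   .   .   .   .   .   .   . 
95  .   .   .   .   .   .   .   .   .   .   .   .   .   .   .   .   .   .   .   .   .   .   .   .   .   .   .   .   .   .   .   .  111  .   .   .   .   .   .  112  .   .   .   .   .   .   .   .   .   .   .   .   .   .   .   .   .   .   .   .   .   .   .   .   .   .   .  
[... 14347 characters left out ...]
  .   .   .   .   .   .   .   .   .   .   .   .   .   .   .   .   .   .   .   .   .   .   .  114 126 141 147 154 156 153 140 120  .   .   .   .  111 111 112 112 112 111 113 112  .  111  .   .   . 
253 153 154 147 121  .   .   .   .   .   .   .   .   .   .   .   .   .   .   .   .   .   .   .   .   .   .   .   .   .   .   .   .   .   .  113 125 137 146 153 153 150 142 130 111  .   .   .   .  112 112 112 111 112 111 112 112 112 112 114 114 119 129
254 152 153 145 119  .   .   .   .   .   .   .   .   .   .   .   .   .   .   .   .   .   .   .   .   .   .   .   .   .   .   .   .  112 125 138 146 153 154 150 141 129  .   .   .   .   .   .   .  113 112 112 111 111 111 111 111 114 120 129 139 151 156
```

```bash
cat > rk.py <<'E'
from h import *
from scipy.ndimage import map_coordinates
np.set_printoptions(precision=4,suppress=True)
def edges(c,a,b,thr,half=6,skip=()):
    """a,b approx ends (px) of bright strip's centre line; returns centre-line fit and ends"""
    g=c['image'].astype(float).min(2)
    for it in range(2):
        a=np.array(a,float);b=np.array(b,float);d=(b-a);L=np.linalg.norm(d);d/=L;n=np.array([-d[1],d[0]])
        pts={'lo':[], 'hi':[]}
        for s in np.arange(2,L-2,.5):
            if any(x0<s/L<x1 for x0,x1 in skip): continue
            t=np.arange(-half,half+.01,.1);P=a+d*s+n*t[:,None]
            v=map_coordinates(g,[P[:,1],P[:,0]],order=1);i0=len(t)//2
            if v[i0]<thr: continue
            i=i0
            while i>0 and v[i]>thr:i-=1
            j=i0
            while j<len(t)-1 and v[j]>thr:j+=1
            pts['lo'].append((s,t[i]));pts['hi'].append((s,t[j]))
        f={}
        for k in pts:
            q=np.array(pts[k]);p=np.polyfit(q[:,0],q[:,1],1)
            for _ in range(4):
                e=abs(np.polyval(p,q[:,0])-q[:,1]);p=np.polyfit(q[e<max(.25,np.median(e)*1.5),0],q[e<max(.25,np.median(e)*1.5),1],1)
            f[k]=p
        p=(f['lo']+f['hi'])/2
        s=np.arange(-6,L+6,.05);P=a+d*s[:,None]+n*np.polyval(p,s)[:,None];v=map_coordinates(g,[P[:,1],P[:,0]],order=1)
        m=np.nonzero(v>thr)[0]
        mid=len(s)//2
        s0=s[m[0]];s1=s[m[-1]]
        A,B=[a+d*x+n*np.polyval(p,x) for x in(s0,s1)]
        E={k:[a+d*x+n*np.polyval(f[k],x) for x in(s0,s1)] for k in f}
        a,b=A,B
    return A,B,E
if __name__=='__main__':
    T=load('top0.png');S=load('scene0.png')
    tA,tB,tE=edges(T,(229,102),(286,107),163-20,half=4,skip=[(.28,.4),(.63,.75)])
    sA,sB,sE=edges(S,(274,246),(327.5,220),178,skip=[(.25,.55),(.58,.85)])
    print('top',tA,tB,tE);print('scene',sA,sB,sE)
    for p in((tA,sB),(tB,sA)): print(tri(T,p[0],S,p[1]))
    for c,A,B in((T,tA,tB),(S,sB,sA)):
        a=onz(c,*A,.225);b=onz(c,*B,.225);print('z.225',a,b,(a+b)/2,np.linalg.norm(a-b),np.arctan2(-(a-b)[0],(a-b)[1]))
E
python3 rk.py
```

```text
top [229.1528 101.3994] [286.0097 107.1801] {'lo': [array([229.3191,  99.7673]), array([286.1716, 105.5914])], 'hi': [array([228.9866, 103.0314]), array([285.8479, 108.7687])]}
scene [274.3066 247.2029] [327.2635 219.5329] {'lo': [array([273.1296, 244.95  ]), array([326.1211, 217.3462])], 'hi': [array([275.4836, 249.4558]), array([328.4059, 221.7195])]}
(array([0.6881, 0.0518, 0.2251]), np.float64(0.002206480917205806))
(array([ 0.6721, -0.1063,  0.2245]), np.float64(0.000382298045170467))
z.225 [0.6875 0.0508 0.225 ] [ 0.6718 -0.1064  0.225 ] [ 0.6796 -0.0278  0.225 ] 0.15804988319834617 -0.09964106633072262
z.225 [0.6884 0.0529 0.225 ] [ 0.6723 -0.1063  0.225 ] [ 0.6804 -0.0267  0.225 ] 0.16000435428981008 -0.10092617246554914
```

```bash
cat >> h.py <<'E'
from scipy.spatial.transform import Rotation as Ro
def st(o=None):
    o=o or r.observe(); return o,np.array(o['tool_pos']),Ro.from_rotvec(o['ee_rot'])
def plan(pos,yaw):
    """pos: target TCP; yaw: direction (rad, world) of tool y axis"""
    o,p,R=st(); y=R.as_matrix()[:,1]
    # desired R: z down, y=(cos,sin)
    best=None
    for k in(0,np.pi,-np.pi):
        a=yaw+k; Y=np.array([np.cos(a),np.sin(a),0]);Z=np.array([0,0,-1.]);X=np.cross(Y,Z)
        D=Ro.from_matrix(np.stack([X,Y,Z],1)); w=(R.inv()*D).as_rotvec()
        print('turn',w,'shift after turn (cm)',D.inv().apply(np.array(pos)-p)*100,'shift before',R.inv().apply(np.array(pos)-p)*100)
E
python3 - <<'E'
from h import *
np.set_printoptions(precision=4,suppress=True)
o,p,R=st();print(R.as_matrix());plan([.452,.288,.12],-.045);print(p)
E
```

```text
[[-0.9657  0.2598 -0.0009]
 [ 0.2598  0.9657 -0.002 ]
 [ 0.0003 -0.0021 -1.    ]]
turn [-0.002   0.0012  1.353 ] shift after turn (cm) [-35.045   29.2965  11.0077] shift before [-36.1803 -27.863   11.0565]
turn [-0.0013 -0.0021 -1.7886] shift after turn (cm) [ 35.045  -29.2965  11.0077] shift before [-36.1803 -27.863   11.0565]
turn [-0.0013 -0.0021 -1.7886] shift after turn (cm) [ 35.045  -29.2965  11.0077] shift before [-36.1803 -27.863   11.0565]
[0.1751 0.6513 0.2301]
```

Call:
step_arm:
  commands: [-4.52,-3.48,0,0,0,0,0.4,-4.52,-3.48,0,0,0,0,0.4,-4.52,-3.48,0,0,0,0,0.4,-4.52,-3.48,0,0,0,0,0.4,-4.52,-3.48,0,0,0,0,0.4,-4.52,-3.48,0,0,0,0,0.4,-4.52,-3.48,0,0,0,0,0.4,-4.54,-3.5,0,0,0,0,0.4,0,0,1.38,0,0,0.17,0.4,0,0,1.38,0,0,0.17,0.4,0,0,1.38,0,0,0.17,0.4,0,0,1.38,0,0,0.17,0.4,0,0,1.38,0,0,0.17,0.4,0,0,1.38,0,0,0.17,0.4,0,0,1.38,0,0,0.17,0.4,0,0,1.38,0,0,0.163,0.4,0,0,0,0,0,0,0.4,0,0,0,0,0,0,0.4]

```text
time: 2.35
tool_pos: [0.4525, 0.2889, 0.1212]
ee_rot: [2.268, 2.173, 0.0]
wrist_force: [1.0, -0.0, -0.3]
grip_width: 0.0598
```

Run:
```python
from h import *
np.set_printoptions(precision=4,suppress=True)
o,p,R=st();print(p,R.as_matrix(),o['joints'],o['wrist_force'],o['ft_torque'],o['grip_width']);plan([.452,.288,.023],-.045)
cap('top','top1.png');cap('scene','scene1.png')
a=cv2.imread('pics/top1.png')[150:250,100:230];b=cv2.imread('pics/scene1.png')[100:210,270:400]
cv2.imwrite('pics/z5.png',np.vstack([cv2.resize(x,(520,int(x.shape[0]*4)),interpolation=cv2.INTER_CUBIC)[:300] for x in(a,b)]))
```

```text
[0.4525 0.2889 0.1212] [[ 0.0426  0.9991  0.0002]
 [ 0.9991 -0.0426  0.0001]
 [ 0.0001  0.0002 -1.    ]] [ 0.3791  0.1033  2.0042 -0.      1.0339  0.4218] [ 0.9892 -0.0124 -0.3376] [-0.0337  0.0317  0.0117] 0.059787899277503824
turn [ 0.0002 -0.0001  0.0023] shift after turn (cm) [-0.0871 -0.0412  9.822 ] shift before [-0.0878 -0.0436  9.822 ]
turn [ 0.0001  0.0004 -3.1393] shift after turn (cm) [0.0871 0.0412 9.822 ] shift before [-0.0878 -0.0436  9.822 ]
turn [ 0.0001  0.0004 -3.1393] shift after turn (cm) [0.0871 0.0412 9.822 ] shift before [-0.0878 -0.0436  9.822 ]
```

View pics/z5.png

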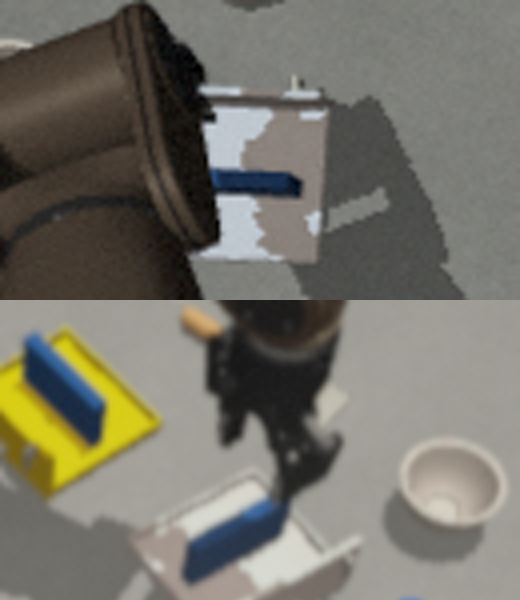

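Call:
step_arm:
  commands: [-0.09,-0.04,2,0,0,0,0.4,0,0,2,0,0,0,0.4,0,0,2,0,0,0,0.4,0,0,1.6,0,0,0,0.4,0,0,1.2,0,0,0,0.4,0,0,1,0,0,0,0.4,0,0,0,0,0,0,0.4,0,0,0,0,0,0,0.4]

```text
time: 3.45
tool_pos: [0.4523, 0.2881, 0.0234]
ee_rot: [2.271, 2.171, 0.001]
wrist_force: [0.9, 0.3, -0.6]
grip_width: 0.0598
```

Run:
```python
from h import *
cap('scene','scene2.png')
b=cv2.imread('pics/scene2.png')[100:210,270:400]
cv2.imwrite('pics/z6.png',cv2.resize(b,None,fx=5,fy=5,interpolation=cv2.INTER_CUBIC))
```

```text
(no output)
```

View pics/z6.png

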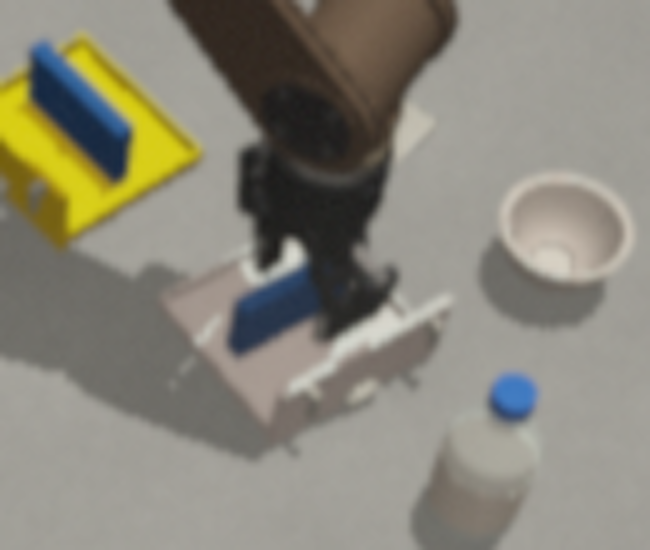

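Call:
step_arm:
  commands: [0,0,0,0,0,0,-0.2,0,0,0,0,0,0,-0.5,0,0,0,0,0,0,-0.8,0,0,0,0,0,0,-1,0,0,0,0,0,0,-1,0,0,0,0,0,0,-1,0,0,0,0,0,0,-1,0,0,0,0,0,0,-1]
  newtons: 90

```text
time: 4.5
tool_pos: [0.4518, 0.2881, 0.0233]
ee_rot: [-2.271, -2.171, 0.0]
wrist_force: [-3.4, -0.2, 5.6]
grip_width: 0.0127
```

Call:
step_arm:
  commands: [0,0,-0.5,0,0,0,-1,0,0,-0.5,0,0,0,-1,0,0,-1,0,0,0,-1,0,0,-1,0,0,0,-1,0,0,-2,0,0,0,-1,0,0,-2,0,0,0,-1,0,0,-2,0,0,0,-1,0,0,-2,0,0,0,-1,0,0,-2,0,0,0,-1,0,0,-1,0,0,0,-1,0,0,-0.5,0,0,0,-1,0,0,0,0,0,0,-1,0,0,0,0,0,0,-1,0,0,0,0,0,0,-1]

```text
time: 6.25
tool_pos: [0.4515, 0.2877, 0.1671]
ee_rot: [-2.271, -2.17, 0.002]
wrist_force: [0.6, 0.5, -3.6]
grip_width: 0.0128
```

Run:
```python
from h import *
np.set_printoptions(precision=4,suppress=True)
o,p,R=st();print(p,o['wrist_force'],o['ft_torque']);plan([.5716,-.0163,.165],-.10)
cap('scene','scene3.png');cap('top','top3.png')
b=cv2.imread('pics/scene3.png')[90:230,270:420]
cv2.imwrite('pics/z7.png',cv2.resize(b,None,fx=4,fy=4,interpolation=cv2.INTER_CUBIC))
```

```text
[0.4515 0.2877 0.1671] [ 0.5685  0.5437 -3.5852] [-0.0052  0.0353  0.0083]
turn [-0.0014  0.0007  0.0549] shift after turn (cm) [-29.0513  14.9858   0.2093] shift before [-29.8302  13.3682   0.2099]
turn [-0.0011 -0.0021 -3.0867] shift after turn (cm) [ 29.0513 -14.9858   0.2093] shift before [-29.8302  13.3682   0.2099]
turn [-0.0011 -0.0021 -3.0867] shift after turn (cm) [ 29.0513 -14.9858   0.2093] shift before [-29.8302  13.3682   0.2099]
```

View pics/z7.png

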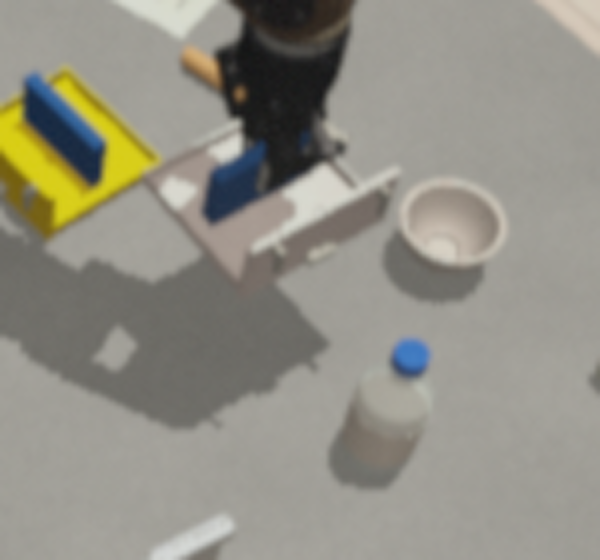

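Call:
step_arm:
  commands: [0,0,0,0,0,0.055,-1,-1,0.5,0,0,0,0,-1,-2,1,0,0,0,0,-1,-3,1.5,0,0,0,0,-1,-3,1.5,0,0,0,0,-1,-3,1.5,0,0,0,0,-1,-3,1.6,0,0,0,0,-1,-3,1.6,0,0,0,0,-1,-3,1.6,0,0,0,0,-1,-3,1.6,0,0,0,0,-1,-2,1.1,0,0,0,0,-1,-2,1,0,0,0,0,-1,-1,0.5,0.1,0,0,0,-1,-0.05,0,0.1,0,0,0,-1,0,0,0,0,0,0,-1,0,0,0,0,0,0,-1,0,0,0,0,0,0,-1]

```text
time: 8.48
tool_pos: [0.572, -0.0155, 0.166]
ee_rot: [2.329, 2.109, 0.0]
wrist_force: [0.0, 0.4, -3.9]
grip_width: 0.0133
```

Run:
```python
from h import *
np.set_printoptions(precision=4,suppress=True)
o,p,R=st();print(p,R.as_matrix(),o['wrist_force'],o['ft_torque']);plan([.5716,-.0163,.165],-.10)
cap('scene','scene4.png');cap('top','top4.png')
b=cv2.imread('pics/scene4.png')[160:310,210:350]
cv2.imwrite('pics/z8.png',cv2.resize(b,None,fx=4,fy=4,interpolation=cv2.INTER_CUBIC))
b=cv2.imread('pics/top4.png')[80:220,190:330]
cv2.imwrite('pics/z9.png',cv2.resize(b,None,fx=4,fy=4,interpolation=cv2.INTER_CUBIC))
```

```text
[ 0.572  -0.0155  0.166 ] [[ 0.099   0.9951  0.0001]
 [ 0.9951 -0.099   0.    ]
 [ 0.0001  0.0001 -1.    ]] [ 0.0322  0.4065 -3.9478] [-0.0195  0.0413  0.0146]
turn [ 0.0001 -0.0001  0.0009] shift after turn (cm) [-0.0809 -0.033   0.1006] shift before [-0.0808 -0.0331  0.1006]
turn [ 0.0001  0.0001 -3.1407] shift after turn (cm) [0.0809 0.033  0.1006] shift before [-0.0808 -0.0331  0.1006]
turn [ 0.0001  0.0001 -3.1407] shift after turn (cm) [0.0809 0.033  0.1006] shift before [-0.0808 -0.0331  0.1006]
```

View pics/z8.png

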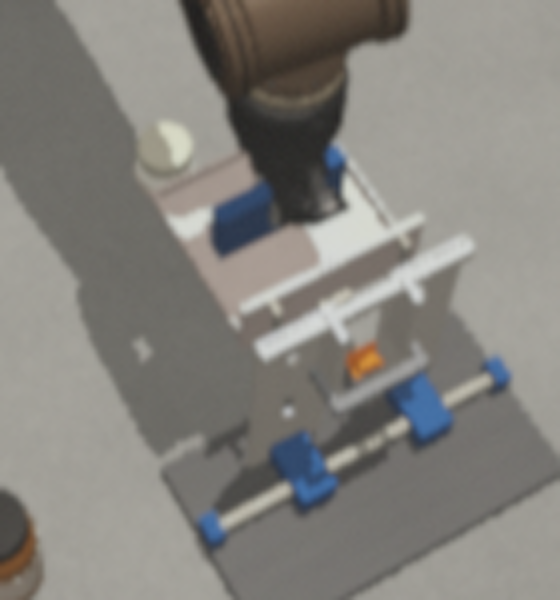

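View pics/z9.png

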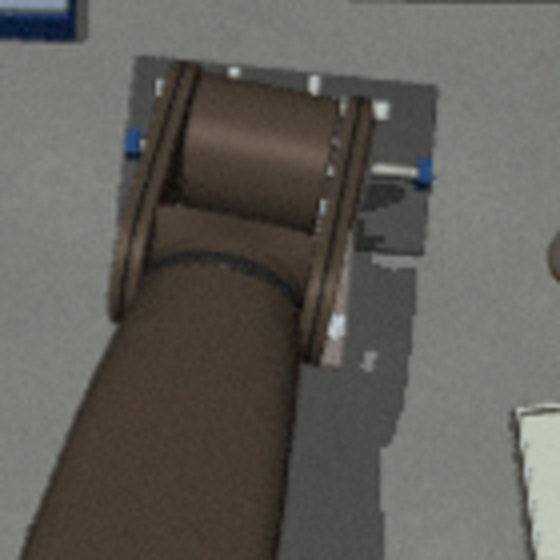

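```bash
cat > rk2.py <<'E'
from rk import *
import sys
f=sys.argv[1]; S=load(f)
o,p,R=st(); X=R.as_matrix()[:,1];X[2]=0;X/=np.linalg.norm(X);Y=np.array([-X[1],X[0],0])
print('yaw',np.arctan2(X[1],X[0]))
a=[float(v) for v in sys.argv[2].split(',')];b=[float(v) for v in sys.argv[3].split(',')]
sA,sB,sE=edges(S,(274.3,247.2),(327.3,219.5),178,skip=[(.25,.55),(.58,.85)])
pA,pB,pE=edges(S,a,b,float(sys.argv[4]),half=4)
print('rack px',sA,sB,'plate px',pA,pB,pE)
zt=p[2]-.0233+.060
ra,rb=onz(S,*sA,.225),onz(S,*sB,.225); qa,qb=onz(S,*pA,zt),onz(S,*pB,zt)
for n,u,v in(('rack',ra,rb),('plate',qa,qb)):
    print(n,(u+v)/2,np.linalg.norm(u-v),'yaw',np.arctan2(-(v-u)[0],(v-u)[1]))
m=(ra+rb)/2-(qa+qb)/2
print('rack-plate x,y in shelf axes',m@X,m@Y,'tcp-plate',(p-(qa+qb)/2)@X,(p-(qa+qb)/2)@Y)
E
python3 rk2.py scene4.png 270.5,236 315.5,214.8 178
```

```text
yaw -0.09945636644701226
rack px [274.5585 247.4787] [327.2524 219.5238] plate px [270.4291 236.9928] [305.1709 215.9403] {'lo': [array([270.0104, 236.2466]), array([303.4843, 212.935 ])], 'hi': [array([270.8479, 237.739 ]), array([306.8575, 218.9456])]}
rack [ 0.6808 -0.0266  0.225 ] 0.159824959897141 yaw -0.09468452961253775
plate [ 0.6372 -0.035   0.2027] 0.1124100659207156 yaw -0.028805772102738356
rack-plate x,y in shelf axes 0.04260970573458936 0.012610217292462443 tcp-plate -0.06670293998181956 0.012645707817924838
```

Run:
```python
from h import *
S=load('scene4.png');im=S['image'].astype(int).min(2)
for y in range(208,246): print(y,' '.join(f'{v:3d}' for v in im[y,264:324]))
b=S['image'][205:255,262:332,::-1]
b=cv2.resize(b,None,fx=11,fy=11,interpolation=cv2.INTER_NEAREST)
cv2.imwrite('pics/z10.png',b)
```

```text
208 144 142 142 138 133 122 104  84  67  54  51  53  51  49  48  45  45  46  48  50  49  49  48  54  62  76  88  92  91  78  68 130 188 204 206 197 165 148 177 185 168 156 154 153 154 154 153 154 154 153 152 152 152 152 153 153 152 153 152 153
209 142 140 134 122 105  83  66  55  54  50  51  48  50  53  50  47  44  45  48  48  51  55  54  57  61  79  95 101 104  88  73 112 170 199 207 204 186 160 159 176 175 164 156 154 153 153 153 153 153 153 152 152 152 152 151 152 154 152 152 153
210 135 122 105  83  64  56  53  51  51  51  49  50  50  54  60  51  46  46  46  48  49  53  61  64  64  77  98 113 123 112  85  88 137 185 204 208 202 184 157 159 180 177 161 155 153 153 154 153 153 153 153 152 152 152 151 152 153 152 152 151
211 107  84  66  56  50  52  52  51  51  48  47  47  46  60  70  57  48  45  46  49  50  55  64  62  61  75 101 123 134 121  90  78 116 172 201 208 207 201 181 161 174 182 168 156 154 155 154 154 153 153 153 154 153 152 151 152 152 152 152 150
212  73  57  53  49  50  51  50  49  47  46  45  45  47  62  75  65  50  43  45  45  47  50  57  56  62  76  97 114 123 112 
[... 7471 characters left out ...]
 102 103 103 106 118 135 158 175 186 195 200 208 208 210 209 205 194 179 158 134 116 112 144 186 202 190 163 154 155 154 152 150 140 115 105 101 100  98  98  97  99 103 106 105 104 105 105 104 104 108 110 110 110
244 103 104 105 105 102  99 100 102 104 111 133 156 176 189 195 197 201 204 209 209 205 194 179 156 135 118 106 101 100 117 162 193 185 153 148 152 152 148 142 128 109 104 102 100  99  98  97 100 105 110 109 104 104 105 103 105 108 109 110 110
245 104 104 104 105 104 102 100 101 106 132 171 189 194 196 202 204 207 207 204 193 178 157 135 118 108 104  99  98  99 102 129 163 154 129 133 145 144 130 116 102 101 104 104 102  99  98  98 101 111 127 124 110 105 105 103 105 108 110 110 109
```

View pics/z10.png

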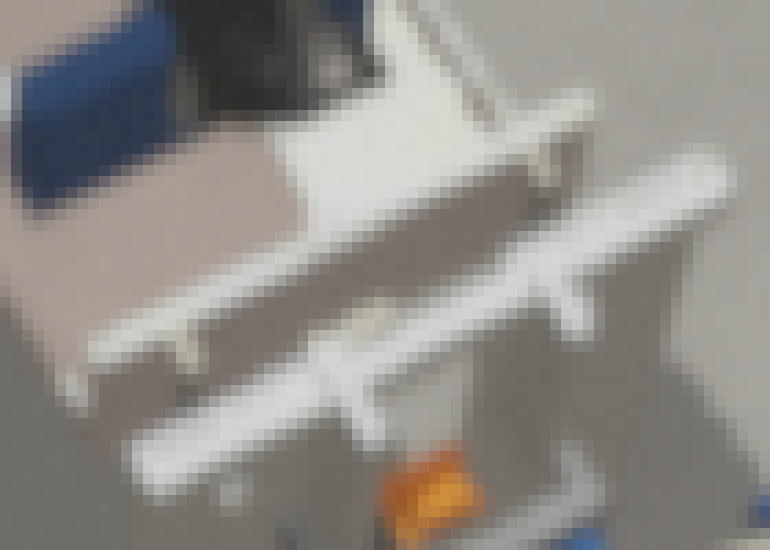

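```bash
cat > rk3.py <<'E'
from rk import *
S=load('scene4.png')
o,p,R=st(); X=R.as_matrix()[:,1];X[2]=0;X/=np.linalg.norm(X);Y=np.array([-X[1],X[0],0])
for zt in (.1985,.2027,.205):
    qa,qb=onz(S,269.6,236.3,zt),onz(S,315.5,213.9,zt);m=(qa+qb)/2
    print(zt,m,np.linalg.norm(qa-qb),np.arctan2(-(qb-qa)[0],(qb-qa)[1]),'tcp-plate',(p-m)@X,(p-m)@Y,'rack-plate',(np.array([.6806,-.0267,.225])-m)@X,(np.array([.6806,-.0267,.225])-m)@Y)
rm=np.array([.6804,-.0267,0]); rx=np.array([np.cos(.1),-np.sin(.1),0]);ry=np.array([np.sin(.1),np.cos(.1),0])
for s in(-50,50):
  for z in(.170,.203,.08,.113):
    for x in(2,): print(s,z,proj(S,rm+ry*s/1e3+rx*x/1e3+[0,0,z]))
E
python3 rk3.py
```

```text
0.1985 [ 0.6398 -0.0205  0.1985] 0.14109269938886165 -0.1224014781843345 tcp-plate -0.06782928463371485 -0.0020092950966486486 rack-plate 0.04124764122528282 -0.0021188907295831222
0.2027 [ 0.6413 -0.022   0.2027] 0.14053518415215388 -0.12240147818433401 tcp-plate -0.0694971940034904 -0.0006579780523541705 rack-plate 0.03957973185550727 -0.0007675736852886448
0.205 [ 0.6421 -0.0228  0.205 ] 0.1402298781891948 -0.12240147818433476 tcp-plate -0.07041057294408178 8.202890047373862e-05 rack-plate 0.0386663529149159 -2.7566732460735693e-05
-50 0.17 (283.8913601211701, 251.22219878364155)
-50 0.203 (284.5127333563894, 246.08561400888902)
-50 0.08 (282.33910465287386, 264.0539259212986)
-50 0.113 (282.88559076508324, 259.5363959015223)
50 0.17 (315.70539203781215, 234.37170094253054)
50 0.203 (317.07935446923256, 228.94065934268107)
50 0.08 (312.2668299028953, 247.96375671591446)
50 0.113 (313.47842914827265, 243.17450938752287)
```

Call:
step_arm:
  commands: [-0.08,0,0.1,0,0,0,-1,0,0,0.1,0,0,0,-1,0,0.3,0.06,0,0,0,-1,0,0.3,0,0,0,0,-1,0,0.3,0,0,0,0,-1,0,0.3,0,0,0,0,-1,0,0.3,0,0,0,0,-1,0,0.3,0,0,0,0,-1,0,0,0,0,0,0,-1,0,0,0,0,0,0,-1,0,0,0,0,0,0,-1]

```text
time: 9.95
tool_pos: [0.5899, -0.0187, 0.1633]
ee_rot: [-2.33, -2.108, 0.0]
wrist_force: [0.1, 0.4, -4.2]
grip_width: 0.0128
```

Run:
```python
from h import *
np.set_printoptions(precision=4,suppress=True)
o,p,R=st();print(p,R.as_matrix(),o['wrist_force'],o['ft_torque'])
cap('scene','scene5.png')
b=cv2.imread('pics/scene5.png')[205:275,255:340]
cv2.imwrite('pics/z11.png',cv2.resize(b,None,fx=8,fy=8,interpolation=cv2.INTER_CUBIC))
```

```text
[ 0.5899 -0.0187  0.1633] [[ 0.0998  0.995  -0.0001]
 [ 0.995  -0.0998  0.    ]
 [-0.     -0.0001 -1.    ]] [ 0.0582  0.3584 -4.2497] [-0.0331  0.0446  0.0308]
```

View pics/z11.png

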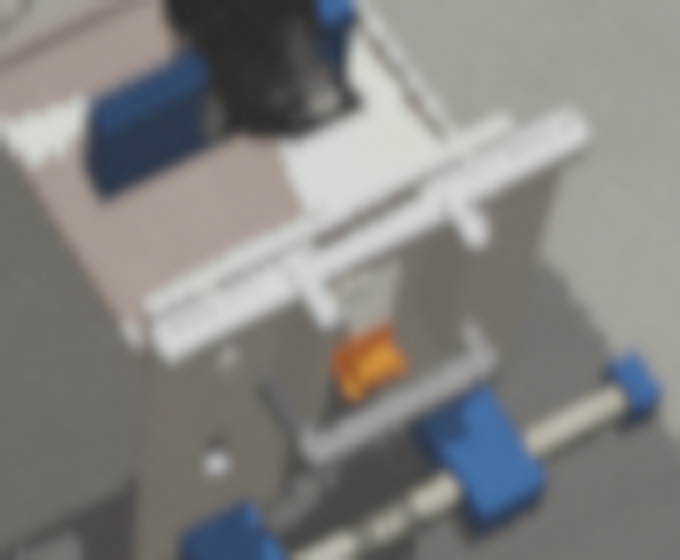

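Call:
step_arm:
  commands: [0,0.1,0,0,0,0,-1,0,0.1,0,0,0,0,-1,0,0.1,0,0,0,0,-1,0,0.1,0,0,0,0,-1,0,0.1,0,0,0,0,-1,0,0.1,0,0,0,0,-1,0,0,0,0,0,0,-1]

```text
time: 10.88
tool_pos: [0.596, -0.0193, 0.1633]
ee_rot: [2.33, 2.108, -0.0]
wrist_force: [-0.0, 0.3, -3.7]
grip_width: 0.0131
```

Call:
step_arm:
  commands: [0,0.1,0,0,0,0,-1,0,0.1,0,0,0,0,-1,0,0,0,0,0,0,-1]

```text
time: 11.25
tool_pos: [0.598, -0.0195, 0.1634]
ee_rot: [2.33, 2.108, 0.0]
wrist_force: [-0.3, -0.0, -3.9]
grip_width: 0.0132
```

Call:
step_arm:
  commands: [0,0.1,0,0,0,0,-1,0,0.1,0,0,0,0,-1,0,0,0,0,0,0,-1]

```text
time: 11.62
tool_pos: [0.6, -0.0197, 0.1633]
ee_rot: [2.33, 2.108, 0.0]
wrist_force: [-0.7, 0.3, -2.7]
grip_width: 0.0129
```

Call:
step_arm:
  commands: [0,0.1,0,0,0,0,-1,0,0.1,0,0,0,0,-1,0,0,0,0,0,0,-1]

```text
time: 12.0
tool_pos: [0.602, -0.0199, 0.1634]
ee_rot: [2.33, 2.108, 0.0]
wrist_force: [0.1, 0.6, -4.2]
grip_width: 0.0132
```

Call:
step_arm:
  commands: [0,0.1,0,0,0,0,-1,0,0.1,0,0,0,0,-1,0,0,0,0,0,0,-1]

```text
time: 12.38
tool_pos: [0.6021, -0.0199, 0.1634]
ee_rot: [-2.326, -2.105, 0.006]
wrist_force: [-8.5, 0.3, 0.5]
grip_width: 0.0132
```

Run:
```python
from h import *
np.set_printoptions(precision=4,suppress=True)
o,p,R=st();print(p,R.as_matrix(),o['wrist_force'],o['ft_torque'])
cap('scene','scene6.png')
b=cv2.imread('pics/scene6.png')[205:275,255:340]
cv2.imwrite('pics/z12.png',cv2.resize(b,None,fx=8,fy=8,interpolation=cv2.INTER_CUBIC))
c=cap('top','top6.png')
b=cv2.imread('pics/top6.png')[80:160,200:310]
cv2.imwrite('pics/z13.png',cv2.resize(b,None,fx=7,fy=7,interpolation=cv2.INTER_CUBIC))
```

```text
[ 0.6021 -0.0199  0.1634] [[ 0.0995  0.995  -0.0055]
 [ 0.995  -0.0995  0.0003]
 [-0.0002 -0.0055 -1.    ]] [-8.5045  0.3218  0.53  ] [-0.0038  0.8662 -0.0444]
```

View pics/z12.png

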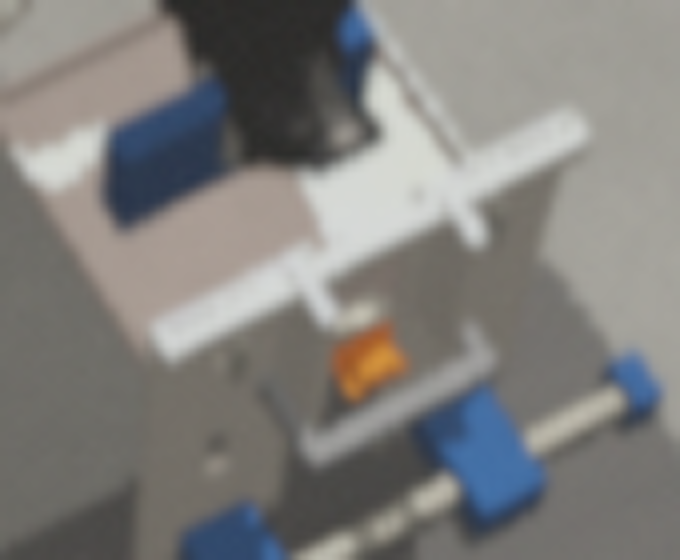

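View pics/z13.png

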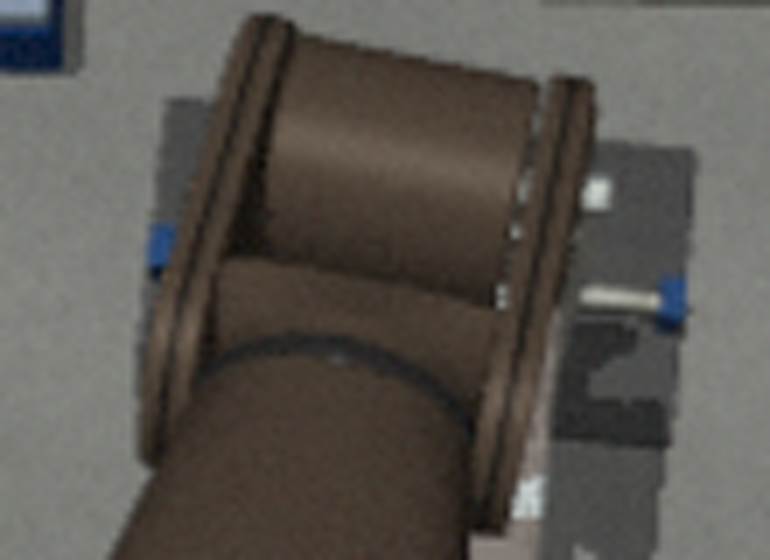

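Run:
```python
from rk import *
S=load('scene0.png');T=load('top0.png')
X=np.array([.995,-.0995,0]);p=r.observe()['tool_pos']
for c,pts in((S,[(273.13,244.95),(326.12,217.35)]),(S,[(275.48,249.46),(328.4,221.72)]),(T,[(229.32,99.77),(286.17,105.59)]),(T,[(228.99,103.03),(285.85,108.77)])):
    m=np.mean([onz(c,*q,.225) for q in pts],0); print(m,(m-p)@X)
C=load('scene6.png')
# predicted claw tips if flush
P=np.array(p)*[1,1,0]
Y=np.array([.0995,.995,0])
for y in(-.05,.05):
    for z in(.033,.05,.06):print(y,z,proj(C,P+X*.084+Y*y+[0,0,.140+z]))
```

```text
[ 0.6737 -0.0253  0.225 ] 0.0717846327288084
[ 0.687  -0.0281  0.225 ] 0.0853518007829714
[ 0.6843 -0.0282  0.225 ] 0.08266121125485776
[ 0.675  -0.0273  0.225 ] 0.0732761371084812
-0.05 0.033 (284.26889836089566, 251.98953971749881)
-0.05 0.05 (284.5911601115694, 249.3744623985647)
-0.05 0.06 (284.78454055552993, 247.80522617406962)
0.05 0.033 (316.18238983844617, 235.05249412214812)
0.05 0.05 (316.89045153231194, 232.285226689314)
0.05 0.06 (317.3151583840398, 230.6253749426795)
```

Call:
step_arm:
  commands: [0,-0.1,0,0,0,0,-1,0,0,0.1,0,0,0,-1,0,0,0.1,0,0,0,-1,0,0,0,0,0,0,-1]

```text
time: 12.98
tool_pos: [0.6021, -0.0199, 0.1615]
ee_rot: [-2.328, -2.107, 0.002]
wrist_force: [-5.1, 0.2, -0.1]
grip_width: 0.0132
```

Call:
step_arm:
  commands: [0,0,0.1,0,0,0,-1,0,0,0.1,0,0,0,-1,0,0,0,0,0,0,-1]

```text
time: 13.35
tool_pos: [0.6022, -0.0198, 0.1597]
ee_rot: [-2.328, -2.107, 0.003]
wrist_force: [-6.0, 0.9, 1.2]
grip_width: 0.013
```

Call:
step_arm:
  commands: [0,0,0.1,0,0,0,-1,0,0,0.1,0,0,0,-1,0,0,0,0,0,0,-1]

```text
time: 13.72
tool_pos: [0.6021, -0.0198, 0.159]
ee_rot: [-2.328, -2.107, 0.003]
wrist_force: [-10.1, 1.1, 5.4]
grip_width: 0.0128
```

Call:
step_arm:
  commands: [0,0,0.1,0,0,0,-1,0,0,0.1,0,0,0,-1,0,0,0,0,0,0,-1]

```text
time: 14.1
tool_pos: [0.6021, -0.0198, 0.1582]
ee_rot: [-2.328, -2.107, 0.003]
wrist_force: [-12.4, 0.3, 9.5]
grip_width: 0.0131
```

Call:
step_arm:
  commands: [0,-0.06,0.1,0,0,0,-1,0,0,0.1,0,0,0,-1,0,0,0,0,0,0,-1]

```text
time: 14.48
tool_pos: [0.602, -0.0198, 0.1564]
ee_rot: [-2.329, -2.108, 0.001]
wrist_force: [-12.3, 0.9, 9.4]
grip_width: 0.0133
```

Run:
```python
from h import *
np.set_printoptions(precision=4,suppress=True)
o,p,R=st();print(p,R.as_matrix(),o['wrist_force'],o['ft_torque'])
cap('scene','scene7.png')
b=cv2.imread('pics/scene7.png')[205:275,255:340]
cv2.imwrite('pics/z14.png',cv2.resize(b,None,fx=8,fy=8,interpolation=cv2.INTER_CUBIC))
```

```text
[ 0.602  -0.0198  0.1564] [[ 0.0994  0.995  -0.001 ]
 [ 0.995  -0.0994 -0.0002]
 [-0.0003 -0.001  -1.    ]] [-12.2952   0.8714   9.373 ] [ 0.1008  1.2027 -0.0167]
```

View pics/z14.png

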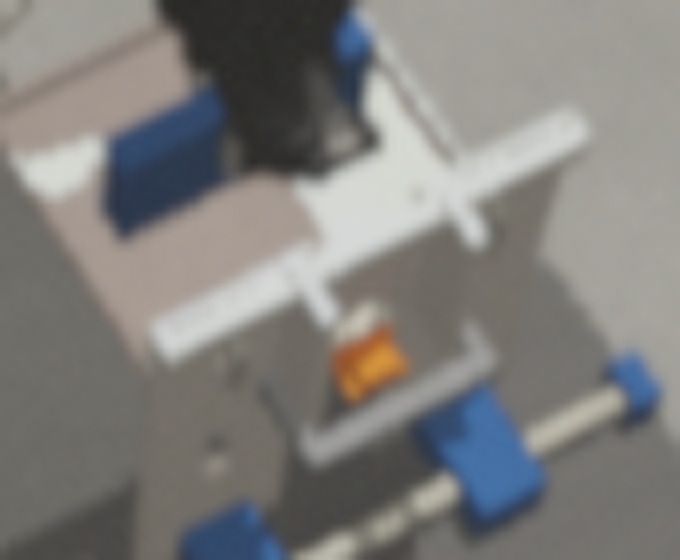

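Call:
step_arm:
  commands: [0,-0.02,0.1,0,0,0,-1,0,0,0.1,0,0,0,-1,0,0,0,0,0,0,-1]

```text
time: 14.9
tool_pos: [0.602, -0.0198, 0.1545]
ee_rot: [-2.329, -2.108, 0.001]
wrist_force: [-10.8, 1.3, 9.2]
grip_width: 0.0129
```

Call:
step_arm:
  commands: [0,-0.02,0.1,0,0,0,-1,0,0,0.1,0,0,0,-1,0,0,0,0,0,0,-1]

```text
time: 15.28
tool_pos: [0.602, -0.0198, 0.1526]
ee_rot: [2.329, 2.108, -0.0]
wrist_force: [-10.0, 1.0, 9.4]
grip_width: 0.013
```

Call:
step_arm:
  commands: [0,0,0.1,0,0,0,-1,0,0,0.1,0,0,0,-1,0,0,0,0,0,0,-1]

```text
time: 15.65
tool_pos: [0.6019, -0.0198, 0.152]
ee_rot: [2.329, 2.108, -0.001]
wrist_force: [-14.7, 2.2, 15.3]
grip_width: 0.0131
```

Call:
step_arm:
  commands: [0,-0.06,0.05,0,0,0,-1,0,0,0.05,0,0,0,-1,0,0,0,0,0,0,-1]

```text
time: 16.02
tool_pos: [0.6019, -0.0199, 0.1518]
ee_rot: [2.328, 2.107, 0.001]
wrist_force: [-15.3, 1.4, 17.0]
grip_width: 0.0131
```

Run:
```python
from h import *
np.set_printoptions(precision=4,suppress=True)
o,p,R=st();print(p,R.as_matrix(),o['wrist_force'],o['ft_torque'])
```

```text
[ 0.6019 -0.0199  0.1518] [[ 0.0994  0.995   0.0013]
 [ 0.995  -0.0994 -0.0007]
 [-0.0005  0.0013 -1.    ]] [-15.2735   1.3985  16.9991] [ 0.1835  1.3608 -0.0479]
```

Call:
step_arm:
  commands: [0,-0.1,0,0,0,0,-1,0,0,0,0,0,0,-1,0,0,0,0,0,0,-1]

```text
time: 16.4
tool_pos: [0.6018, -0.0198, 0.1516]
ee_rot: [2.327, 2.106, 0.004]
wrist_force: [-12.0, 1.5, 14.1]
grip_width: 0.0129
```

Run:
```python
from h import *
np.set_printoptions(precision=4,suppress=True)
o,p,R=st();print(p,R.as_matrix(),o['wrist_force'],o['ft_torque'])
S=cap('scene','scene8.png')
b=cv2.imread('pics/scene8.png')[205:275,255:340]
cv2.imwrite('pics/z15.png',cv2.resize(b,None,fx=8,fy=8,interpolation=cv2.INTER_CUBIC))
```

```text
[ 0.6018 -0.0198  0.1516] [[ 0.0995  0.995   0.0041]
 [ 0.995  -0.0995 -0.0009]
 [-0.0004  0.0042 -1.    ]] [-11.9904   1.4678  14.1036] [ 0.0738  0.8539 -0.0263]
```

View pics/z15.png

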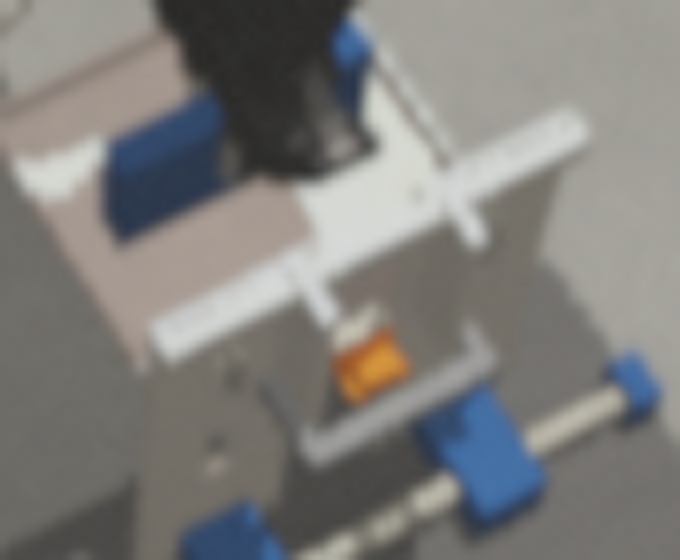

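Call:
step_arm:
  commands: [0,0,0.1,0.006,0,0,-1,0,0,0,0,0,0,-1,0,0,0,0,0,0,-1]

```text
time: 16.82
tool_pos: [0.6005, -0.0197, 0.1453]
ee_rot: [-2.327, -2.105, 0.005]
wrist_force: [-0.3, 0.0, -3.7]
grip_width: 0.0128
```

```bash
cat > s.py <<'E'
from h import *
np.set_printoptions(precision=4,suppress=True)
o,p,R=st();M=R.as_matrix();print(p,'yz',M[2,1],'zx',M[:2,2],o['wrist_force'],o['ft_torque'])
E
python3 s.py
```

```text
[ 0.6005 -0.0197  0.1453] yz -0.005243219868203121 zx [-0.0052  0.0006] [-0.2714  0.0391 -3.6763] [0.083  0.0237 0.001 ]
```

Call:
step_arm:
  commands: [0,0.1,0.05,-0.005,0,0,-1,0,0,0.05,0,0,0,-1,0,0,0.05,0,0,0,-1,0,0,0,0,0,0,-1]

```text
time: 17.32
tool_pos: [0.6013, -0.0199, 0.1437]
ee_rot: [-2.329, -2.107, 0.001]
wrist_force: [-0.2, 0.7, -3.1]
grip_width: 0.0129
```

```bash
python3 s.py
python3 - <<'E'
from h import *
S=cap('scene','scene9.png')
b=cv2.imread('pics/scene9.png')[205:275,255:340]
cv2.imwrite('pics/z16.png',cv2.resize(b,None,fx=8,fy=8,interpolation=cv2.INTER_CUBIC))
E
```

```text
[ 0.6013 -0.0199  0.1437] yz -0.0009609528937922014 zx [-0.001   0.0001] [-0.2372  0.7043 -3.149 ] [0.0346 0.032  0.0133]
```

View pics/z16.png

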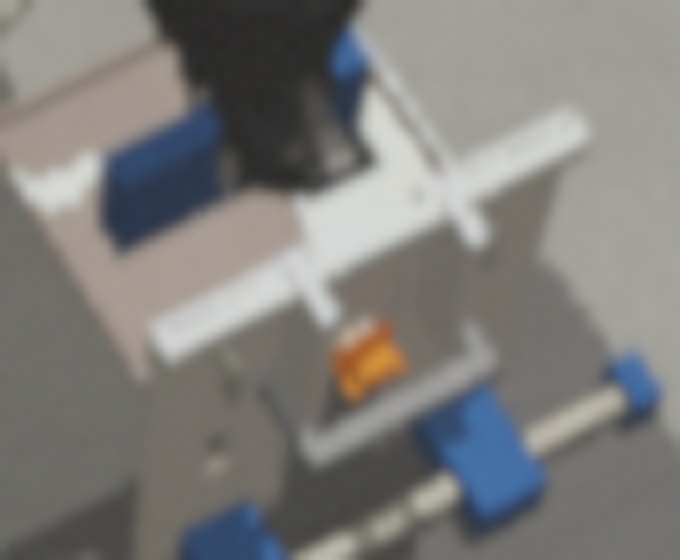

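Call:
step_arm:
  commands: [0,0,0.05,0,0,0,-1,0,0,0.05,0,0,0,-1,0,0,0,0,0,0,-1]

```text
time: 17.75
tool_pos: [0.6014, -0.0199, 0.1432]
ee_rot: [-2.329, -2.107, 0.001]
wrist_force: [-1.3, 0.3, -1.0]
grip_width: 0.0124
```

Call:
step_arm:
  commands: [0,0,0.05,0,0,0,-1,0,0,0.05,0,0,0,-1,0,0,0,0,0,0,-1]

```text
time: 18.12
tool_pos: [0.6016, -0.0199, 0.1428]
ee_rot: [2.33, 2.108, -0.0]
wrist_force: [-4.9, 0.0, 4.6]
grip_width: 0.0131
```

Call:
step_arm:
  commands: [0,0,0.05,0,0,0,-1,0,0,0.05,0,0,0,-1,0,0,0,0,0,0,-1]

```text
time: 18.5
tool_pos: [0.6017, -0.0199, 0.1426]
ee_rot: [2.329, 2.108, -0.0]
wrist_force: [-7.2, 0.6, 7.3]
grip_width: 0.0129
```

```bash
python3 s.py
python3 - <<'E'
from h import *
S=cap('scene','scene10.png')
b=np.hstack([cv2.imread(f'pics/scene{i}.png')[230:262,285:315] for i in(0,8,10)])
cv2.imwrite('pics/z17.png',cv2.resize(b,None,fx=8,fy=8,interpolation=cv2.INTER_NEAREST))
for i in(0,6,7,8,9,10):
    c=load(f'scene{i}.png');q=blob(c,(285,320,230,270),lambda R,G,B:(R-B>60));print(i,q['n'],q['c'])
E
```

```text
[ 0.6017 -0.0199  0.1426] yz 0.00018737552751516297 zx [ 0.0002 -0.0003] [-7.2439  0.6404  7.3432] [ 0.0472  0.2839 -0.0034]
0 52 [300.57692308 249.63461538]
6 53 [300.52830189 249.71698113]
7 54 [300.74074074 250.07407407]
8 52 [300.94230769 250.36538462]
9 52 [300.59615385 249.75      ]
10 53 [300.52830189 249.71698113]
```

View pics/z17.png

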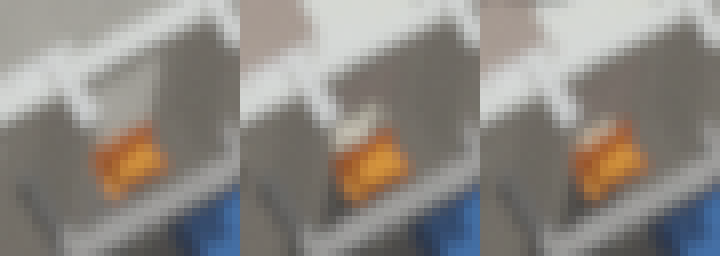

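Call:
step_arm:
  commands: [0,0,-0.1,0,0,0,-1,0,0,0,0,0,0,-1,0,0,0,0,0,0,-1]

```text
time: 18.92
tool_pos: [0.6016, -0.0199, 0.1428]
ee_rot: [2.33, 2.108, -0.0]
wrist_force: [-6.1, 1.0, 5.5]
grip_width: 0.0128
```

Call:
step_arm:
  commands: [0,0,0,0,0,0,-0.6,0,0,0,0,0,0,-0.4,0,0,0,0,0,0,-0.2,0,0,0,0,0,0,0,0,0,0,0,0,0,0,0,0,0,0,0,0,0,0,0,0,0,0,0,0]

```text
time: 19.8
tool_pos: [0.6013, -0.0198, 0.1418]
ee_rot: [-2.329, -2.107, 0.001]
wrist_force: [0.7, -0.3, -0.1]
grip_width: 0.0427
```

```bash
python3 s.py
python3 - <<'E'
from h import *
S=cap('scene','scene11.png')
b=cv2.imread('pics/scene11.png')[190:275,240:340]
cv2.imwrite('pics/z18.png',cv2.resize(b,None,fx=7,fy=7,interpolation=cv2.INTER_CUBIC))
q=blob(S,(285,320,230,270),lambda R,G,B:(R-B>60));print(q['n'],q['c'])
E
```

```text
[ 0.6013 -0.0198  0.1418] yz -0.000929864523581538 zx [-0.0009  0.0001] [ 0.7096 -0.3412 -0.0667] [-0.0392 -0.0216  0.0243]
52 [300.59615385 249.75      ]
```

View pics/z18.png

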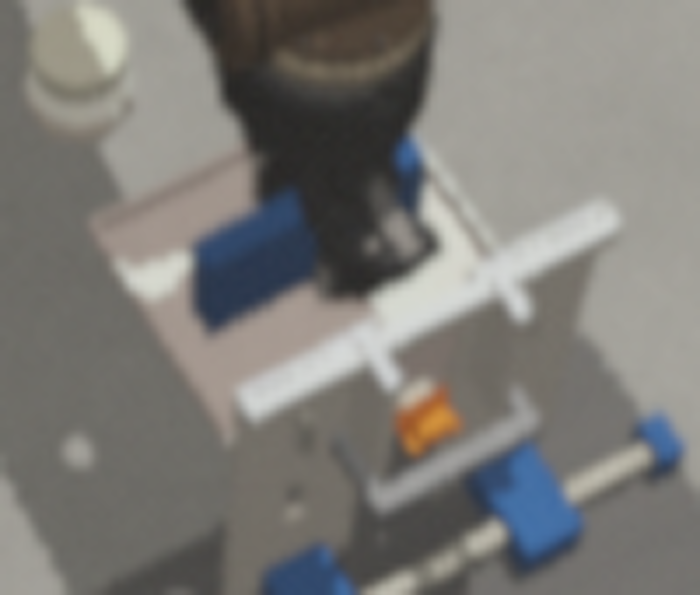

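Call:
step_arm:
  commands: [0,0,-0.5,0,0,0,0,0,0,-1,0,0,0,0,0,0,-2,0,0,0,0,0,0,-3,0,0,0,0,0,0,-3,0,0,0,0,0,0,-3,0,0,0,0,0,0,-3,0,0,0,0,0,0,-1,0,0,0,0,0,-1,0,0,0,0,0,0,-3,0,0,0,0,0,3,-3,0,0,0,0,0,4,-2,0,0,0,0,0,5,0,0,0,0,0,0,5,0,0,0,0,0,0,5,0,0,0,0,0,0,4,0,0,0,0,0,0,0,0,0,0,0,0,0,0,0,0,0,0,0,0]

```text
time: 22.1
tool_pos: [0.537, 0.2472, 0.3054]
ee_rot: [-2.328, -2.107, 0.005]
wrist_force: [0.7, -0.1, -0.3]
grip_width: 0.0428
```

```bash
python3 s.py
python3 - <<'E'
from h import *
S=cap('scene','scene12.png');T=cap('top','top12.png')
b=cv2.imread('pics/scene12.png')[190:275,240:340]
cv2.imwrite('pics/z19.png',cv2.resize(b,None,fx=7,fy=7,interpolation=cv2.INTER_CUBIC))
q=blob(S,(285,320,230,270),lambda R,G,B:(R-B>60));print(q['n'],q['c'])
E
```

```text
[0.537  0.2472 0.3054] yz -0.0034453831346754633 zx [-0.0036 -0.0011] [ 0.7161 -0.1201 -0.2873] [ 0.0257  0.0039 -0.0072]
51 [300.50980392 249.76470588]
```

View pics/z19.png

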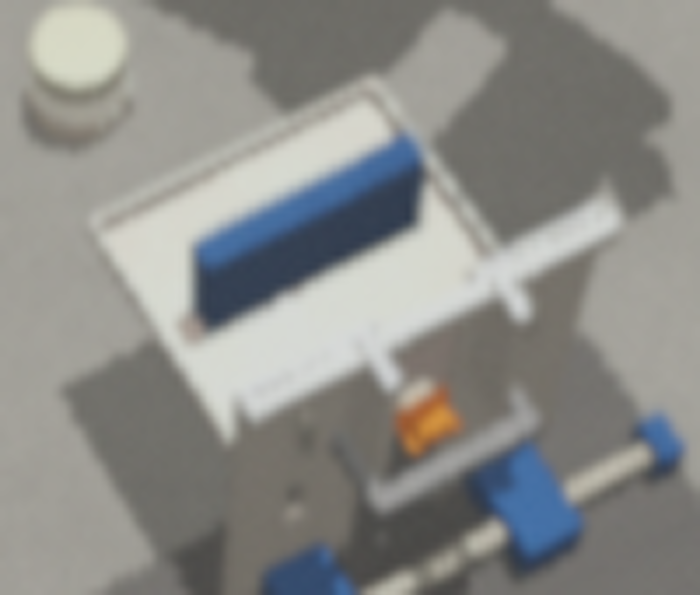

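View pics/top12.png

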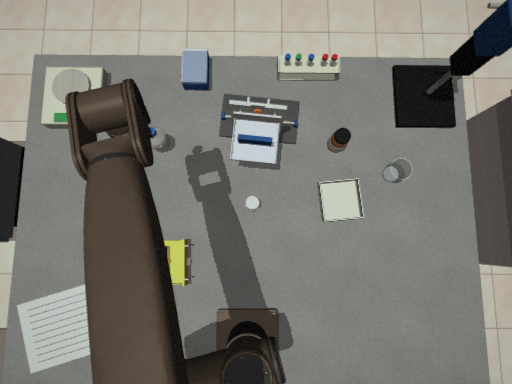

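View pics/scene12.png

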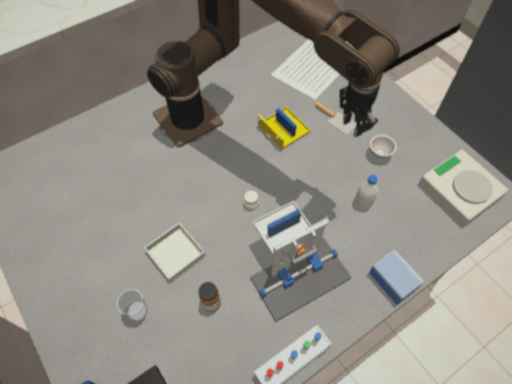

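Run:
```python
from h import *
np.set_printoptions(precision=4,suppress=True)
T=load('top12.png');S=load('scene12.png')
bt=blob(T,(230,280,130,150),lambda R,G,B:(B-R>25)&(B>85))
bs=blob(S,(262,305,205,240),lambda R,G,B:(B-R>25)&(B>115))
for b in(bt,bs):print(b['n'],b['a'],b['b'],b['L'],b['W'])
print(tri(T,bt['c'],S,bs['c']),tri(T,bt['a'],S,bs['b']),tri(T,bt['b'],S,bs['a']))
# predicted front rim outer top corners level vs 3deg sag
rx=np.array([.995,-.0995,0]);ry=np.array([.0995,.995,0]);o=np.array([.6017,-.0199,.12])
for a in(0,np.radians(3)):
  for y in(-.069,.069):
    d=np.array([-.06-.072,0,.014]); # relative to plate rear bottom
    x=.072+d[0]*np.cos(a)+d[2]*np.sin(a)*-1; z=d[2]*np.cos(a)+d[0]*np.sin(a)
    P=o+rx*x+ry*y+[0,0,z];print(np.degrees(a),y,proj(S,P),proj(T,P))
b=cv2.imread('pics/top12.png')[90:170,215:305]
cv2.imwrite('pics/z20.png',cv2.resize(b,None,fx=7,fy=7,interpolation=cv2.INTER_NEAREST))
```

```text
183 [236.5594 135.7565] [272.3478 139.2708] 35.96052633004864 5.084901072549683
172 [268.0031 226.2373] [299.1713 210.2975] 35.0076848299316 4.880847463589063
(array([ 0.6   , -0.0201,  0.1739]), np.float64(9.998610795413297e-05)) (array([0.6048, 0.0309, 0.1733]), np.float64(0.0012456949604007133)) (array([ 0.5952, -0.0705,  0.1751]), np.float64(0.0020038062840358737))
0.0 -0.069 (251.5823482642691, 219.44145153614107) (275.34593919333236, 162.71189839104815)
0.0 0.069 (293.0418203496683, 198.78591128484177) (229.00114921140602, 157.98929446852839)
3.0000000000000004 -0.069 (251.52170394894205, 220.4140156381095) (275.1564017525377, 163.40208736746197)
3.0000000000000004 0.069 (292.78670774305726, 199.83002810453547) (229.1096063931499, 158.70973189024144)
```

View pics/z20.png

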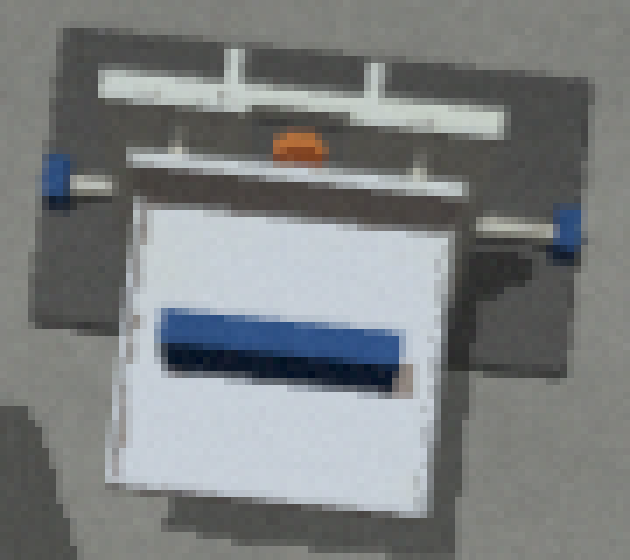

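Run:
```python
from h import *
print(r.finish_job(), r.observe()['time'])
```

```text
the job is handed in; nothing more can be done
the job is handed in; nothing more can be done
```

The shelf is hooked in the upper slots with both claws through, pressed fully home, and the orange catch is shut over the lug. I handed the job in at about 22 s.

**How it went**
- I found the shelf's rib and the tops of the uprights from both cameras and gripped the rib at its middle. The claws went through both slots on the first try, stopping only when the back plate was flush, at about 8 N.
- Pressing down, it stuck once about 9 mm above home. The push there was about 21 N, a touch over the 10 to 20 N you asked for. A small back-off in x and a tilt of about 0.3° freed it.
- It then slid past the catch and down to a hard stop, where I pressed with about 11 N. The underside height worked out from the tool position was about 120 mm.

**Last checks**
- **Catch:** its image moved back while I pressed and returned to within 0.2 px of its original shut position. It stayed there after I let go.
- **Level:** once released, the shelf is about 3° nose-down. I judged this from the front corners and from the rib top, which read 174 mm against 180 if level. The same method read about 2 mm low at the start. I took this to be the 3° sag you said to expect and did not try to correct it.
- **Bystanders:** those in view showed no visible movement in the final pictures, checked by eye. The arm hid part of the top view. The gripper is clear of everything.

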